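# Lock a tape roll on its spindle with a spring fork clip

## Task

The tape roll is on the upright spindle of the packing-bench stand, but its retaining clip is still lying in the shallow dish. Pick up the fork-shaped spring clip by its tab, lay it flat on the round keeper plate that covers the roll and press it sideways into the spindle's groove until it snaps fully home, then let go. Press gently, with no more force than the snap needs, and leave the other things on the bench where they are.

Things in the scene. Friction and masses are not known exactly. Their poses are not given: they have to be found in the camera images.
- clip: Fork-shaped spring clip, dark metal with a black upright grip tab; lies flat, tab up. 55 to 105 g. Origin: centre of its 19 mm seat, at the plate's underside; x points out of the open mouth, z up. Plate 6 mm thick, 30 mm wide, from x = -48 mm to the fork tips at +16 mm. Tab 18 mm along x by 14 mm along y, centre at x = -37 mm, its top 48 mm above the underside.
- clip_tab (a point): Point to grip: on the tab's centre line (clip frame x = -37 mm, y = 0), 36 mm above the plate's underside; axes as the clip.
- stand: Tape stand, fixed, does not move: round grey foot (130 mm diameter, 12 mm high) with an upright spindle that carries a yellow tape roll (110 mm diameter) and on it a round flat pale-metal keeper plate (100 mm diameter). Origin on the spindle's axis at bench level, z up. The clip may be pushed on from any horizontal direction, mouth first.
- dish: Shallow white dish, fixed, 170 x 150 mm, rim 7 mm high, floor 5 mm above the bench; origin at the centre of its underside. The clip lies in it.
- tape_roll: Bystander: loose blue tape roll, 84 mm diameter, 40 mm high, origin at the centre of its underside.
- carton: Bystander: small cardboard carton 70 x 110 x 45 mm, origin at the centre of its underside.
- glue_jar: Bystander: small jar, 52 mm diameter, 55 mm high, origin at the centre of its underside.
- clip_lips (a point): Midway between the lips of the two sprung fork arms, 7 mm ahead of the clip's origin. Mouth 24 mm wide at the tips, narrowing to 14 mm here; each arm yields sideways, 5 N per mm. Pushing it over an 18 mm neck takes roughly 5 to 15 N (friction varies) while the lips ride over; then the force drops and the clip jumps home, its seat against the neck, a firm stop.
- keeper_low (a point): Point on the spindle axis, 72 mm above the bench: LOWEST possible height of the keeper's top. The spindle is set 0 to 24 mm higher (not measured; find it by feel). The groove starts at the keeper's top: neck 18 mm diameter, 8 mm high, under a head 26 mm in diameter and 6 mm thick. The plate enters when flat on the keeper or up to about 1.5 mm above it.
Mind the look-alikes: they are no part of the job. What is meant by the clip is not green, and is the larger of those in its own colour.

How it is judged:
By the outcome, as a careful person would: the job done as asked, in the order asked, and still so for the second after the job is handed in, with the robot touching nothing.
It also fails if it takes over 54 s, if anything falls off the work surface, if the arm or the gripper's body presses on something with over 40 N, if the wrist force passes 120 N, or if a joint passes its speed limit or range.

## Robot

A 6-joint arm with a two-finger parallel gripper is mounted at the origin on the work surface. World frame = base frame: x ahead of the robot, y to its left, z up, the work surface at z = 0. Lengths are in m, angles in rad, forces in N, time in s.
With the tool pointing down it reaches from about 0.3 to 0.875 m from the base axis. Payload 6.4 kg.
Tool frame: the origin (TCP) lies midway between the tips of the shut fingers; the grasp point (between the pads) lies 19 mm behind it (ctrl.tcp_to_grasp is the distance from the TCP to the grasp point, in m); z points along the fingers, y is the direction in which the jaws open and shut (so a half turn about z gives the same grasp; the last joint's range is limited). The gripper opens to 85 mm and grips with 20 to 120 N. Pads are 22 mm wide; open, the fingers measure 114 mm over their backs; the gripper's body (76 mm by 85 mm) begins 54 mm behind the grasp point. The pads swing forward as they close: fully open they stand 13 mm farther back than shut.
Start: joints at [1.07, 0.181, 1.607, -0, 1.354, -0.206], TCP at [0.167, 0.55, 0.205] pointing down, gripper open.
Joint ranges: [-2.99, 2.99], [-0.89, 2.07], [0.3, 2.58], [-1.14, 4.28], [0, 2.63], [-3.12, 3.12]. Speed limits (rad/s): [2.57, 2.57, 3.01, 3.14, 3.14, 3.14].

## Interface

Orientations are given as a unit quaternion [w, x, y, z].
In Python, from bench import monitor, imaging, order, spotter, ctrl gives the robot as it stands.
- The arm moves only by the shell command python3 -m pendant 'ROWS'. ROWS is JSON, a list that holds one entry, the list of rows, each a list of 5 numbers: the shift along the world's x, y, z in mm, then the turn about the world's z in degrees, then the finger opening in mm, from 0 to 85.4. A call has 1 to 8 rows; each row shifts and turns the commanded pose from where the row before left it; what a row does not reach is not made up. A row lasts 1/8 s, in which the tool goes at most 62.5 mm and 10.7 degrees, less where a joint would pass 70% of its speed; a pose out of reach is approached as far as the arm can. A call with a gripper value outside its range is refused whole. The fingers move at their own pace and stop on an object; the grip force is fixed at half the most. Time passes only in rows, so rows that do not move let the fingers close. It gives the time, the measured TCP pose, the force and the opening at its end, in the units of the state.
- monitor.get_obs(): the state, without advancing time (a new reading comes with each control period).
- imaging.camera(name): name is "scene" or "top" or "wrist"; returns a dict with "img" (384x512x3 uint8, red, green, blue), "vfov" (degrees; the focal length in pixels is half the picture's height over the tangent of half this angle, whatever the lens; pixels are square), "cx", "cy" (the principal point, pixels), "origin" and "orientation" of the camera in the world. Camera axes: x right, y down, z forward; pixel columns grow to the right and rows downward; lengths in m; the calibration is good to about 2 mm. The wrist camera is an equidistant fisheye: a pixel r from the principal point sees the ray r / f radians off the axis. A picture is of the moment at which its call begins. There is no depth.
- order.hand_in(): hands the job in, once; it reports no verdict.
Trained networks look in the newest picture that a camera, given by its name, has taken for a name from the list of things; names that differ only in an ending like _2 or _b are one class to them, and where a whole thing is asked for, a point or a joint stands for the part that bears it (a point fixed in the world has none). Each returns a list of dicts, best first, with "confidence" (0 to 1); they miss things now and then, are a little off and sometimes report something else, mostly with a low value. They report only what shows in the picture. A call takes as long as a camera call. They do not tell look-alikes from the thing itself.
- spotter.recognise(camera, thing): "at" ([x, y, z] in m, in the coordinates of the camera as it stood for that picture, good to about 4 mm: the middle of the surface that is visible of it).
- spotter.tip_of(camera, thing): "at" ([x, y, z] in m, in the coordinates of the camera as it stood for that picture, good to about 4 mm: a listed point, or the origin of a listed thing).
The state is a dict: "time_s": time; "q": joint angles; "dq": joint speeds; "joint_efforts": joint torques, N m; "eef_pos": TCP position; "eef_rot": TCP orientation; "wrist_force": force on the tool from outside, world axes, zero at the start; "torque": the same for the moment, N m; "opening": opening from 0.0 (shut) to 1.0 (fully open).
Only numpy, scipy, OpenCV 4.12 (cv2) and the standard library are available. Lean on these libraries where they do the work, as an engineer would, in place of code of your own. Each camera call takes 0.05 s, during which the arm holds its last target. There are 200 camera calls.

## Working session

There is one attempt and no reset: what is moved stays moved. The work goes in short steps, Python scripts to look and compute and a shell command to move; the robot and the scene stay as the last step left them, time stands still between calls to the robot, and variables do not carry over. Pictures are saved under pics/ and viewed, about 8 in all and at most 12, crops included, and the job is handed in when it is done.

```bash
mkdir -p pics; cat > h.py <<'E'
import numpy as np, cv2
from scipy.spatial.transform import Rotation as R
from bench import monitor, imaging, order, spotter, ctrl
def rot(o):
    o=np.array(o,float)
    return o if o.shape==(3,3) else R.from_quat(o[[1,2,3,0]]).as_matrix()
def world(c,p): return rot(c['orientation'])@np.array(p)+np.array(c['origin'])
def ray(c,u,v,z):
    f=192/np.tan(np.radians(c['vfov']/2)); d=rot(c['orientation'])@np.array([(u-c['cx'])/f,(v-c['cy'])/f,1]); o=np.array(c['origin'])
    return o+d*(z-o[2])/d[2]
def pix(c,p):
    f=192/np.tan(np.radians(c['vfov']/2)); q=rot(c['orientation']).T@(np.array(p)-c['origin']); return (q[:2]/q[2]*f+[c['cx'],c['cy']]).round(0)
E
python3 - <<'E'
from h import *
for n in ['top','scene']:
    c=imaging.camera(n); cv2.imwrite(f'pics/{n}0.png',cv2.cvtColor(c['img'],4))
    print(n,c['origin'],c['vfov'])
    for t in ['clip','stand','dish','tape_roll','carton','glue_jar','clip_tab','keeper_low','clip_lips']:
        for d in spotter.tip_of(n,t)[:4]:
            w=world(c,d['at']); print(t,round(d['confidence'],2),w.round(3),pix(c,w))
o=monitor.get_obs(); print({k:np.round(v,3) for k,v in o.items()}, ctrl.tcp_to_grasp)
E
```

```text
top [0.41782244 0.00653225 0.89256623] 56.55339534997957
clip 0.8 [ 0.59  -0.19   0.003] [336. 185.]
clip 0.77 [ 0.43  -0.124  0.003] [313. 250.]
clip 0.59 [ 0.589 -0.046 -0.003] [279. 187.]
dish 0.77 [ 0.585 -0.203 -0.004] [341. 187.]
tape_roll 0.92 [0.756 0.014 0.006] [254. 125.]
carton 0.63 [ 0.759  0.188 -0.001] [188. 126.]
glue_jar 0.65 [ 0.74  -0.163 -0.003] [321. 130.]
glue_jar 0.59 [0.556 0.144 0.001] [204. 201.]
clip_tab 0.79 [ 0.562 -0.164  0.042] [329. 193.]
clip_tab 0.59 [ 0.568 -0.054  0.02 ] [283. 194.]
clip_tab 0.58 [ 0.583 -0.201 -0.001] [340. 188.]
clip_tab 0.57 [ 0.419 -0.091  0.034] [301. 254.]
keeper_low 0.87 [0.553 0.146 0.071] [199. 199.]
clip_lips 0.7 [ 0.441 -0.128  0.004] [315. 245.]
clip_lips 0.53 [ 0.595 -0.191  0.004] [336. 183.]
scene [ 0.82442789 -0.41028424  0.75017723] 46.76366323703991
clip 0.96 [ 0.595 -0.188  0.006] [201. 287.]
clip 0.72 [ 0.438 -0.125  0.003] [153. 222.]
clip 0.69 [ 0.59  -0.042 -0.002] [242. 226.]
clip 0.34 [ 0.585 -0.205  0.002] [191. 293.]
stand 0.74 [0.558 0.145 0.003] [274. 155.]
dish 0.55 [ 0.587 -0.2    0.002] [193. 291.]
ta
[... 262 characters left out ...]
0.055  0.021] [229. 221.]
keeper_low 0.68 [0.556 0.138 0.072] [273. 135.]
clip_lips 0.77 [ 0.594 -0.195  0.007] [198. 290.]
clip_lips 0.65 [ 0.597 -0.04   0.001] [245. 227.]
clip_lips 0.6 [ 0.437 -0.129  0.002] [151. 224.]
{'time_s': np.float64(1.0), 'q': array([ 1.07 ,  0.181,  1.607,  0.   ,  1.354, -0.206]), 'dq': array([ 0.001, -0.001, -0.   ,  0.001, -0.001,  0.001]), 'joint_efforts': array([-0.0000e+00, -4.4488e+01, -3.5167e+01, -0.0000e+00,  1.0000e-03,
       -0.0000e+00]), 'eef_pos': array([0.167, 0.55 , 0.205]), 'eef_rot': array([0.   , 0.147, 0.989, 0.   ]), 'wrist_force': array([0.607, 0.012, 0.208]), 'torque': array([-0.013, -0.019, -0.017]), 'opening': np.float64(0.997)} 0.0187
```

```bash
python3 - <<'E'
from h import *
a=cv2.imread('pics/top0.png'); b=cv2.imread('pics/scene0.png')
x=cv2.resize(a[100:300,170:370],(600,600),interpolation=2); 
cv2.imwrite('pics/c1.png',x)
cv2.imwrite('pics/c2.png',cv2.resize(b[110:335,120:420],(800,600),interpolation=2))
E
```

```text
(no output)
```

View pics/c1.png

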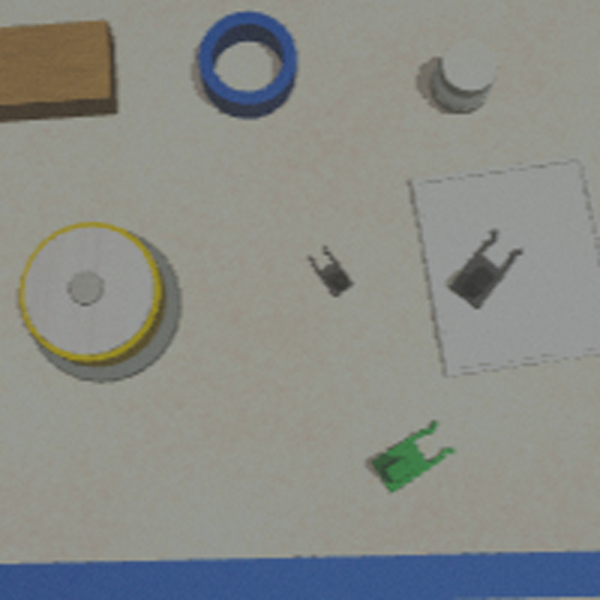

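View pics/c2.png

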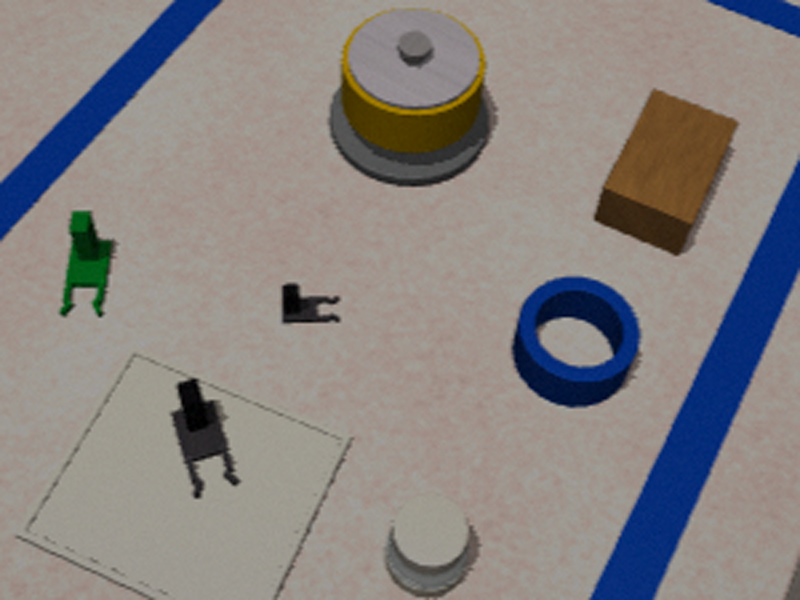

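Candidates in the top picture: green clip (301,254), small dark clip (281,191), and large dark clip in the dish (328,193). The one in the dish fits, because it is dark, the larger of the dark pair and lies in the dish. The crops confirm this. Next I'll refine its yaw and the spindle height.

```bash
python3 - <<'E'
from h import *
T=imaging.camera('top');S=imaging.camera('scene')
def ct(u,v,z): return ray(T,170+(u+.5)/3-.5,100+(v+.5)/3-.5,z)
def cs(u,v,z): return ray(S,120+(u+.5)*.375-.5,110+(v+.5)*.375-.5,z)
f=(ct(492,236,.011)+ct(518,252,.011))/2; b=(ct(450,287,.011)+ct(476,305,.011))/2
d=f-b; print('clip top',f,b,np.hypot(*d[:2]),np.degrees(np.arctan2(d[1],d[0])))
f=(cs(198,494,.011)+cs(237,483,.011))/2; print('scene front',f)
print('tabtop scene',cs(189,382,.053))
# head: top vs scene triangulation of head-top centre; heights
for z in (.086,.092,.098,.104,.110): print(z,ct(86,288,z)[:2].round(4),cs(415,43,z)[:2].round(4), 'keeper',ct(91,292,z-.014)[:2].round(4),cs(414,59,z-.014)[:2].round(4))
E
```

```text
clip top [ 0.59787398 -0.19447372  0.011     ] [ 0.55477415 -0.15672391  0.011     ] 0.05729435794116528 -41.21411228469397
scene front [ 0.60350283 -0.1982458   0.011     ]
tabtop scene [ 0.5589082  -0.15952859  0.053     ]
0.086 [0.5569 0.1444] [0.5537 0.1508] keeper [0.556  0.1428] [0.5554 0.1477]
0.092 [0.5558 0.1433] [0.5562 0.1457] keeper [0.555  0.1418] [0.5578 0.1427]
0.098 [0.5548 0.1423] [0.5586 0.1407] keeper [0.554  0.1408] [0.5602 0.1378]
0.104 [0.5538 0.1413] [0.5611 0.1356] keeper [0.553  0.1398] [0.5626 0.1329]
0.11 [0.5527 0.1403] [0.5635 0.1305] keeper [0.552  0.1388] [0.5649 0.1279]
```

```bash
python3 -m pendant '[[[26,-48,0,-2,85],[26,-48,0,-2,85],[26,-48,0,-2,85],[26,-48,0,-2,85],[26,-48,0,-2,85],[26,-48,0,-2,85],[26,-48,0,-2,85],[26,-48,0,-2,85]]]'; python3 -m pendant '[[[26,-48,0,-2,85],[26,-48,0,-2,85],[26,-48,0,-2,85],[26,-48,0,-2,60],[26,-48,0,0,60],[26,-48,0,0,60],[31,-43,-40,0,60],[0,0,0,0,60]]]'
python3 - <<'E'
from h import *
c=imaging.camera('wrist'); cv2.imwrite('pics/w1.png',cv2.cvtColor(c['img'],4))
o=monitor.get_obs(); print(o['eef_pos'],o['eef_rot'],o['wrist_force'],o['time_s'])
for t in ['clip','clip_tab','clip_lips']:
    for d in spotter.tip_of('wrist',t)[:3]: print(t,round(d['confidence'],2),world(c,d['at']).round(4))
E
```

```text
time_s: 2.1
eef_pos: [0.3758, 0.1646, 0.205]
eef_rot: [0.001, 0.284, 0.959, 0.0]
wrist_force: [0.9, -0.2, 0.5]
opening: 0.992
time_s: 3.1
eef_pos: [0.5586, -0.164, 0.1615]
eef_rot: [-0.004, 0.351, 0.936, 0.0]
wrist_force: [-0.6, 0.5, 0.4]
opening: 0.704
[ 0.55899837 -0.16273384  0.16394181] [-2.89881375e-03  3.50276530e-01  9.36641744e-01  4.39881142e-04] [-0.76611363 -0.16707943  0.44061167] 3.15
clip 0.7 [ 0.4366 -0.127   0.0052]
clip 0.65 [ 0.5908 -0.0445 -0.0049]
clip 0.6 [ 0.5936 -0.1861  0.0089]
clip_tab 0.98 [ 0.5583 -0.1617  0.0428]
clip_tab 0.8 [ 0.4152 -0.0918  0.0394]
clip_tab 0.68 [ 0.5711 -0.0548  0.0183]
clip_lips 0.97 [ 0.5961 -0.1925  0.0124]
clip_lips 0.93 [ 0.4341 -0.129   0.0045]
clip_lips 0.89 [ 0.5985 -0.0368  0.0037]
```

View pics/w1.png

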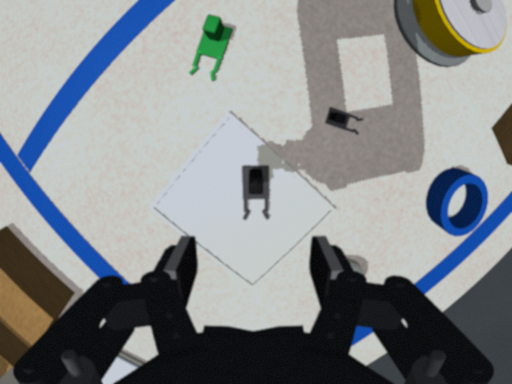

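The wrist picture shows the target clip at (256,180) in the dish, with its fork pointing down the picture in line with the tool's x axis. I'll compute the exact offset.

```bash
python3 - <<'E'
from h import *
c=imaging.camera('wrist')
def fr(u,v,z):
    f=192/np.tan(np.radians(c['vfov']/2)); dx,dy=u-c['cx'],v-c['cy']; r=np.hypot(dx,dy); th=r/f
    d=rot(c['orientation'])@np.array([dx/r*np.sin(th),dy/r*np.sin(th),np.cos(th)]); o=np.array(c['origin']); return o+d*(z-o[2])/d[2]
g=c['img'][150:230,225:290].min(2)
tab=(g<35).astype(np.uint8)
n,l,s,ce=cv2.connectedComponentsWithStats(tab); k=1+np.argmax(s[1:,4]); print(s[k],ce[k]); u,v=ce[k]+[225,150]
T=fr(u,v,.053); print('tab top',T)
m=(g<115).astype(np.uint8); n,l,s,ce=cv2.connectedComponentsWithStats(m); k=1+np.argmax(s[1:,4]); ys,xs=np.where(l==k); print(s[k])
P=np.array([fr(x+225,y+150,.011)[:2] for x,y in zip(xs,ys)]); w,V=np.linalg.eigh(np.cov(P.T)); d=V[:,1]; d*=np.sign(d[0]); print('yaw',np.degrees(np.arctan2(d[1],d[0])), 'extent',np.ptp(P@d), 'mean',P.mean(0))
o=monitor.get_obs(); M=rot(o['eef_rot']); print(M.round(3)); off=T-o['eef_pos']; print('off world',off,'off tool',M.T@off, np.degrees(np.arctan2(M[1,1],M[0,1])))
cv2.imwrite('pics/w1c.png',cv2.resize(cv2.cvtColor(c['img'],4)[150:230,225:290],None,fx=7,fy=7))
E
```

```text
[ 21  16  14  25 296] [27.22972973 27.62837838]
tab top [ 0.55903382 -0.1615225   0.053     ]
[ 15  12  26  53 985]
yaw -40.952311031180024 extent 0.0625728099120283 mean [ 0.57170031 -0.17204612]
[[-0.757  0.654  0.003]
 [ 0.654  0.757 -0.001]
 [-0.003  0.001 -1.   ]]
off world [-1.68663785e-03 -2.58957883e-06 -1.15881990e-01] off tool [ 0.00159523 -0.00119995  0.11587707] 49.17693858787227
```

View pics/w1c.png

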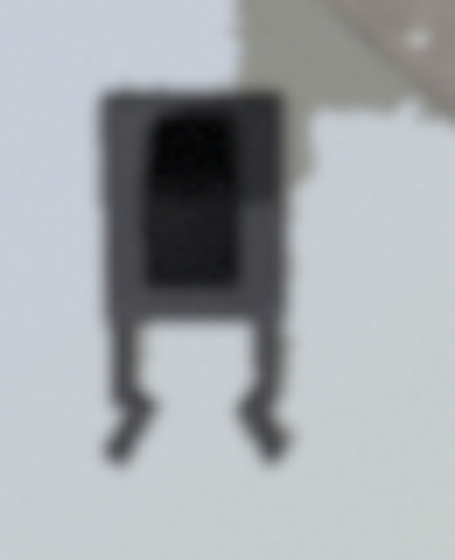

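```bash
python3 - <<'E'
from h import *
c=imaging.camera('wrist')
def fr(u,v,z):
    f=192/np.tan(np.radians(c['vfov']/2)); dx,dy=u-c['cx'],v-c['cy']; r=np.hypot(dx,dy); th=r/f
    d=rot(c['orientation'])@np.array([dx/r*np.sin(th),dy/r*np.sin(th),np.cos(th)]); o=np.array(c['origin']); return o+d*(z-o[2])/d[2]
print(c['origin'],rot(c['orientation'])[:,2])
b=fr(252.4,162.8,.011);t=fr(252.8,216,.011);d=(t-b)/np.linalg.norm(t-b)
print(b,t,np.linalg.norm(t-b),np.degrees(np.arctan2(d[1],d[0])),'tab',b+.011*d,t-.053*d,'toptab',fr(252.5,184.6,.053))
o=monitor.get_obs(); print(o['eef_pos'],rot(o['eef_rot']).T@(b+.011*d-o['eef_pos']))
E
```

```text
[ 0.50372229 -0.11307947  0.33905324] [ 0.22541656 -0.1925199  -0.95505155]
[ 0.55466184 -0.15729694  0.011     ] [ 0.6035942  -0.19890821  0.011     ] 0.06423296291718614 -40.3772854541488 tab [ 0.56304158 -0.16442294  0.011     ] [ 0.56321905 -0.16457386  0.011     ] toptab [ 0.56503868 -0.16608861  0.053     ]
[ 0.56080219 -0.16151506  0.16903622] [-0.00309322 -0.00087568  0.15804614]
```

```bash
python3 -m pendant '[[[1,0,-50,0,50],[0,0,-50,0,50],[0,0,0,0,50],[0,0,0,0,50]]]'; python3 - <<'E'
from h import *
for i in range(3):
    c=imaging.camera('wrist'); o=monitor.get_obs(); print(o['time_s'],o['eef_pos'],o['wrist_force'])
cv2.imwrite('pics/w2.png',cv2.cvtColor(c['img'],4))
E
```

```text
time_s: 3.9
eef_pos: [0.5627, -0.1625, 0.0697]
eef_rot: [0.002, 0.349, 0.937, -0.0]
wrist_force: [0.5, 0.2, -0.4]
opening: 0.587
3.95 [ 0.56325388 -0.16293516  0.07022547] [-0.22032894 -0.31627214  0.86656568]
4.0 [ 0.56336764 -0.16309881  0.07028723] [0.76155903 0.43786689 0.94529785]
4.05 [ 0.56318368 -0.16306363  0.06999576] [ 0.17588064  0.01101296 -0.73124325]
```

View pics/w2.png

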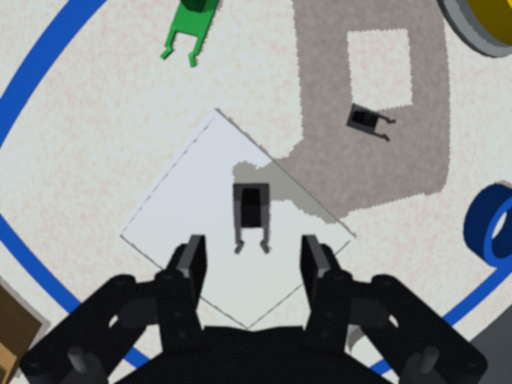

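The clip sits between the fingers, with its tab at (251,205). There is a steady offset of about 5 mm between commanded and measured pose, so I'll steer by the measured pose.

```bash
python3 -m pendant '[[[0,-2,-24,0,50],[0,0,-23,0,50],[0,0,0,0,50],[0,0,0,0,50]]]'; python3 -m pendant '[[[0,0,0,0,0],[0,0,0,0,0],[0,0,0,0,0],[0,0,0,0,0],[0,0,0,0,0],[0,0,0,0,0]]]'
```

```text
time_s: 4.55
eef_pos: [0.5624, -0.1648, 0.0216]
eef_rot: [0.001, 0.349, 0.937, -0.0]
wrist_force: [-0.6, 0.2, -0.0]
opening: 0.588
time_s: 5.3
eef_pos: [0.5621, -0.1645, 0.0211]
eef_rot: [0.001, 0.349, 0.937, -0.0]
wrist_force: [-0.9, 1.4, 6.6]
opening: 0.131
```

```bash
python3 -m pendant '[[[0,0,0,0,0],[0,0,0,0,0],[0,0,5,0,0],[0,0,15,0,0],[0,0,0,0,0]]]'; python3 -m pendant '[[[0,0,50,0,0],[0,0,55,0,0],[0,0,0,0,0],[0,0,0,0,0]]]'; python3 - <<'E'
from h import *
c=imaging.camera('wrist'); o=monitor.get_obs(); print(o['time_s'],o['eef_pos'],o['wrist_force'],o['opening'])
cv2.imwrite('pics/w3.png',cv2.cvtColor(c['img'],4))
E
```

```text
time_s: 5.92
eef_pos: [0.5624, -0.1649, 0.0417]
eef_rot: [0.002, 0.349, 0.937, -0.0]
wrist_force: [0.0, -0.1, -0.9]
opening: 0.135
time_s: 6.42
eef_pos: [0.5608, -0.1641, 0.1445]
eef_rot: [-0.0, 0.349, 0.937, 0.0]
wrist_force: [-0.2, -0.3, -0.8]
opening: 0.136
6.475 [ 0.56018803 -0.16375348  0.14346958] [ 0.1402583   0.37025569 -2.15489825] 0.13137081054719388
```

View pics/w3.png

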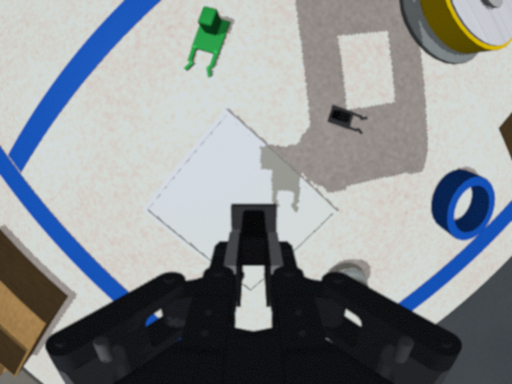

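The clip is held: its shadow is now detached from it, and the rest of the bench is undisturbed. Next I'll move to the stand's −clip-x side.

```bash
python3 -m pendant '[[[-9,51,20,0,0],[-9,51,0,0,0],[-9,51,0,0,0],[-9,51,0,0,0],[-9,51,0,0,0],[-9,51,0,0,0],[-8,50,0,0,0],[0,0,0,0,0]]]'; python3 -m pendant '[[[0,0,0,0,0],[0,0,0,0,0]]]'; python3 - <<'E'
from h import *
for n in ('wrist','top','scene'):
    c=imaging.camera(n); o=monitor.get_obs(); print(n,o['time_s'],o['eef_pos'].round(4),o['wrist_force'].round(1))
    cv2.imwrite(f'pics/{n}4.png',cv2.cvtColor(c['img'],4))
    for t in ['keeper_low','stand','clip_lips','clip','clip_tab']:
        for d in spotter.tip_of(n,t)[:2]: print(t,round(d['confidence'],2),world(c,d['at']).round(4))
s=cv2.imread('pics/scene4.png')[90:200,190:330]; w=cv2.imread('pics/wrist4.png')
cv2.imwrite('pics/m4.png',np.vstack([cv2.resize(w[150:,100:400],(0,0),fx=1.2,fy=1.2)[:280],cv2.resize(s,(360,283),interpolation=2)]))
E
```

```text
time_s: 7.48
eef_pos: [0.4968, 0.1946, 0.1628]
eef_rot: [-0.002, 0.347, 0.938, -0.001]
wrist_force: [0.4, -0.2, -1.0]
opening: 0.133
time_s: 7.72
eef_pos: [0.4992, 0.1905, 0.1642]
eef_rot: [-0.001, 0.35, 0.937, -0.0]
wrist_force: [-1.0, -0.5, -0.7]
opening: 0.131
wrist 7.775 [0.4993 0.1905 0.1644] [-0.9 -0.  -1. ]
keeper_low 0.94 [0.5557 0.1422 0.0737]
clip_lips 0.84 [0.5307 0.1599 0.1526]
clip_lips 0.78 [ 0.4361 -0.1275  0.0042]
clip 0.72 [0.5308 0.1624 0.1522]
clip 0.68 [ 0.4363 -0.1248  0.0007]
clip_tab 0.65 [0.4996 0.1903 0.1877]
clip_tab 0.63 [ 0.4122 -0.0925  0.0413]
top 8.075 [0.4994 0.1913 0.165 ] [ 0.3 -0.3 -1.4]
keeper_low 0.86 [0.5556 0.1431 0.0704]
keeper_low 0.21 [0.5345 0.1645 0.1513]
stand 0.75 [ 0.5542  0.1457 -0.0021]
clip_lips 0.7 [ 0.4385 -0.1302  0.0066]
clip_lips 0.55 [0.5371 0.1621 0.1525]
clip 0.68 [ 0.5906 -0.0464 -0.0054]
clip 0.53 [0.5288 0.1686 0.147 ]
clip_tab 0.72 [0.4993 0.1903 0.184 ]
clip_tab 0.64 [ 0.4182 -0.0925  0.033 ]
scene 8.375 [0.4992 0.1918 0.165 ] [-0.1  0.3 -0.8]
keeper_low 0.78 [0.5562 0.137  0.0688]
stand 0.72 [0.558  0.1436 0.0013]
clip_lips 0.83 [0.5308 0.1621 0.1511]
clip_lips 0.76 [ 0.439  -0.1284  0.004 ]
clip 0.97 [0.531  0.1682 0.1477]
clip 0.71 [ 0.437  -0.1255  0.0011]
clip_tab 0.75 [ 0.417  -0.0947  0.039 ]
clip_tab 0.67 [0.4976 0.1935 0.1849]
```

View pics/m4.png

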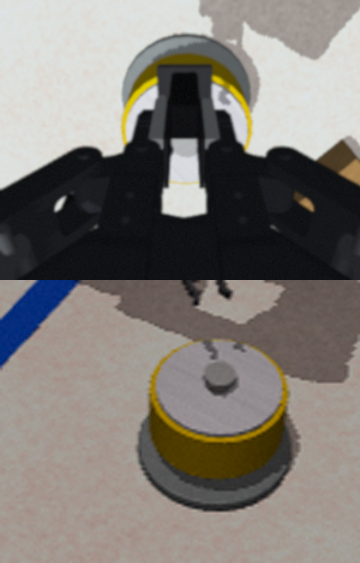

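```bash
python3 -m pendant '[[[0,0,-23,0,0],[0,0,-22,0,0],[0,0,0,0,0],[0,0,0,0,0]]]'; python3 -m pendant '[[[0,0,-2,0,0],[0,0,-2,0,0],[0,0,-2,0,0],[0,0,-1,0,0],[0,0,0,0,0]]]';  python3 -m pendant '[[[0,0,-2,0,0],[0,0,-1,0,0],[0,0,0,0,0]]]'
```

```text
time_s: 9.12
eef_pos: [0.4998, 0.1919, 0.1207]
eef_rot: [0.0, 0.349, 0.937, 0.0]
wrist_force: [0.3, 0.2, -1.0]
opening: 0.132
time_s: 9.75
eef_pos: [0.4991, 0.1917, 0.1128]
eef_rot: [-0.0, 0.349, 0.937, -0.0]
wrist_force: [0.3, 0.4, -0.9]
opening: 0.131
time_s: 10.12
eef_pos: [0.4991, 0.1917, 0.1098]
eef_rot: [-0.0, 0.349, 0.937, -0.0]
wrist_force: [-1.2, -0.3, -0.1]
opening: 0.128
```

```bash
for i in 1; do python3 -m pendant '[[[0,0,-2,0,0],[0,0,-1,0,0],[0,0,0,0,0]]]'; python3 -m pendant '[[[0,0,-1,0,0],[0,0,-1,0,0],[0,0,0,0,0]]]'; python3 -m pendant '[[[0,0,-1,0,0],[0,0,-1,0,0],[0,0,0,0,0]]]'; done
```

```text
time_s: 10.5
eef_pos: [0.4991, 0.1917, 0.1068]
eef_rot: [-0.0, 0.349, 0.937, -0.0]
wrist_force: [0.3, -1.2, -0.3]
opening: 0.132
time_s: 10.88
eef_pos: [0.4992, 0.1917, 0.1048]
eef_rot: [-0.0, 0.349, 0.937, -0.0]
wrist_force: [0.1, -0.1, -1.6]
opening: 0.135
time_s: 11.25
eef_pos: [0.4991, 0.1917, 0.1028]
eef_rot: [-0.0, 0.349, 0.937, -0.0]
wrist_force: [-0.1, 0.8, -0.8]
opening: 0.127
```

```bash
python3 -m pendant '[[[0,0,-1,0,0],[0,0,0,0,0]]]'; python3 -m pendant '[[[0,0,-1,0,0],[0,0,0,0,0]]]'; python3 -m pendant '[[[0,0,-1,0,0],[0,0,0,0,0]]]';python3 -m pendant '[[[0,0,-1,0,0],[0,0,0,0,0]]]'
```

```text
time_s: 11.5
eef_pos: [0.4992, 0.1917, 0.1018]
eef_rot: [-0.0, 0.349, 0.937, -0.0]
wrist_force: [0.0, -0.1, -0.7]
opening: 0.134
time_s: 11.75
eef_pos: [0.4992, 0.1917, 0.1008]
eef_rot: [-0.0, 0.349, 0.937, -0.0]
wrist_force: [1.0, 0.9, -1.1]
opening: 0.134
time_s: 12.0
eef_pos: [0.4991, 0.1917, 0.0998]
eef_rot: [-0.0, 0.349, 0.937, -0.0]
wrist_force: [0.2, -0.5, -0.4]
opening: 0.13
time_s: 12.25
eef_pos: [0.4991, 0.1917, 0.0988]
eef_rot: [-0.0, 0.349, 0.937, -0.0]
wrist_force: [-0.2, 0.3, -1.5]
opening: 0.133
```

```bash
python3 -m pendant '[[[0,0,-1,0,0],[0,0,0,0,0]]]'; python3 -m pendant '[[[0,0,-1,0,0],[0,0,0,0,0]]]'; python3 -m pendant '[[[0,0,-1,0,0],[0,0,0,0,0]]]'
```

```text
time_s: 12.5
eef_pos: [0.4992, 0.1917, 0.0978]
eef_rot: [-0.0, 0.349, 0.937, -0.0]
wrist_force: [-0.2, 0.3, -0.4]
opening: 0.134
time_s: 12.75
eef_pos: [0.4994, 0.1917, 0.0971]
eef_rot: [0.0, 0.349, 0.937, 0.0]
wrist_force: [-1.3, 0.3, -0.4]
opening: 0.134
time_s: 13.0
eef_pos: [0.4998, 0.1919, 0.0967]
eef_rot: [0.001, 0.349, 0.937, 0.0]
wrist_force: [-1.0, 0.7, 4.1]
opening: 0.135
```

Contact was felt at TCP z ≈ 0.0972, which puts the keeper's top at about 0.081 and agrees with the triangulation. I'll ease off 1 mm and slide in along (0.755, −0.656).

```bash
python3 -m pendant '[[[0,0,1,0,0],[0,0,0,0,0]]]'; python3 -m pendant '[[[3,-2.6,0,0,0],[3,-2.6,0,0,0],[3,-2.6,0,0,0],[0,0,0,0,0],[0,0,0,0,0]]]'
```

```text
time_s: 13.25
eef_pos: [0.4993, 0.1918, 0.097]
eef_rot: [0.0, 0.349, 0.937, 0.0]
wrist_force: [-0.3, 0.5, 1.5]
opening: 0.136
time_s: 13.88
eef_pos: [0.5085, 0.1837, 0.097]
eef_rot: [0.0, 0.349, 0.937, -0.0]
wrist_force: [1.1, -0.2, 2.2]
opening: 0.135
```

```bash
python3 - <<'E'
from h import *
for n in ['scene','top']:
    c=imaging.camera(n); cv2.imwrite(f'pics/{n}5.png',cv2.cvtColor(c['img'],4))
a=cv2.imread('pics/scene5.png')[90:190,210:330]; b=cv2.imread('pics/top5.png')[150:250,150:250]
cv2.imwrite('pics/m5.png',np.hstack([cv2.resize(a,(480,400),interpolation=2),cv2.resize(b,(320,400),interpolation=2)]))
E
```

```text
(no output)
```

View pics/m5.png

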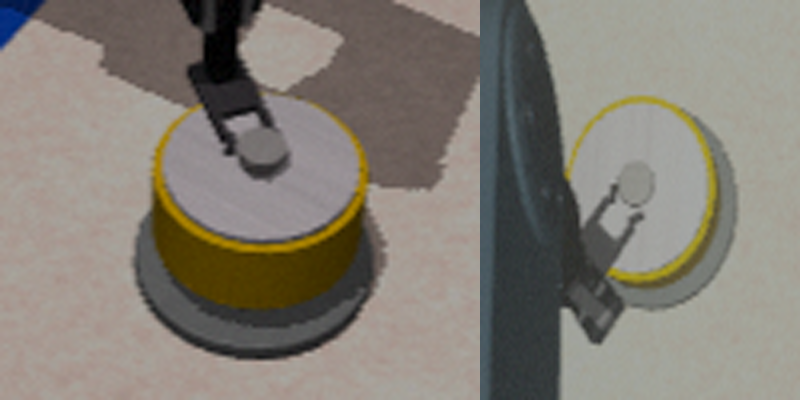

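The picture shows the fork flat on the keeper (scene crop 235,95), straddling the head (262,147) and centred on it.

```bash
python3 -m pendant '[[[3,-2.6,0,0,0],[3,-2.6,0,0,0],[0,0,0,0,0]]]'; python3 -m pendant '[[[1.5,-1.3,0,0,0],[0,0,0,0,0]]]';  python3 -m pendant '[[[1.5,-1.3,0,0,0],[0,0,0,0,0]]]'; python3 -m pendant '[[[0.8,-0.7,0,0,0],[0,0,0,0,0]]]'
```

```text
time_s: 14.35
eef_pos: [0.5145, 0.1787, 0.0971]
eef_rot: [0.0, 0.349, 0.937, 0.0]
wrist_force: [0.1, 0.5, 5.4]
opening: 0.133
time_s: 14.6
eef_pos: [0.5158, 0.1775, 0.0972]
eef_rot: [0.0, 0.349, 0.937, 0.0]
wrist_force: [-1.4, 0.4, 5.1]
opening: 0.134
time_s: 14.85
eef_pos: [0.5173, 0.1763, 0.0972]
eef_rot: [0.0, 0.349, 0.937, 0.0]
wrist_force: [-1.6, 1.1, 5.9]
opening: 0.134
time_s: 15.1
eef_pos: [0.518, 0.1757, 0.0972]
eef_rot: [-0.0, 0.349, 0.937, 0.0]
wrist_force: [-1.2, 1.2, 5.2]
opening: 0.139
```

```bash
python3 -m pendant '[[[0.8,-0.7,0.4,0,0],[0,0,0,0,0]]]'; python3 -m pendant '[[[1.1,-1,0.2,0,0],[0,0,0,0,0]]]';  python3 -m pendant '[[[1.1,-1,0,0,0],[0,0,0,0,0]]]'; python3 -m pendant '[[[0.8,-0.7,0,0,0],[0,0,0,0,0]]]'
```

```text
time_s: 15.35
eef_pos: [0.5186, 0.1751, 0.0972]
eef_rot: [-0.0, 0.349, 0.937, 0.0]
wrist_force: [-2.0, 2.5, 3.9]
opening: 0.139
time_s: 15.6
eef_pos: [0.5192, 0.1744, 0.0973]
eef_rot: [-0.001, 0.349, 0.937, 0.0]
wrist_force: [-2.4, 4.1, 4.8]
opening: 0.138
time_s: 15.85
eef_pos: [0.52, 0.1737, 0.0974]
eef_rot: [-0.001, 0.349, 0.937, 0.0]
wrist_force: [-3.9, 5.6, 6.0]
opening: 0.134
time_s: 16.1
eef_pos: [0.5206, 0.1732, 0.0974]
eef_rot: [-0.001, 0.349, 0.937, 0.0]
wrist_force: [-4.7, 6.7, 7.2]
opening: 0.135
```

```bash
python3 -m pendant '[[[1,-0.4,0.3,0,0],[0,0,0,0,0]]]'; python3 -m pendant '[[[0.8,-0.7,0.2,0,0],[0,0,0,0,0]]]';  python3 -m pendant '[[[0.8,-0.7,0,0,0],[0,0,0,0,0]]]'
```

```text
time_s: 16.35
eef_pos: [0.5213, 0.1727, 0.0975]
eef_rot: [-0.002, 0.349, 0.937, 0.0]
wrist_force: [-5.7, 5.9, 5.6]
opening: 0.136
time_s: 16.6
eef_pos: [0.5224, 0.1718, 0.0976]
eef_rot: [-0.001, 0.349, 0.937, 0.0]
wrist_force: [-3.4, 5.6, 4.3]
opening: 0.133
time_s: 16.85
eef_pos: [0.5239, 0.1703, 0.0975]
eef_rot: [-0.001, 0.349, 0.937, -0.0]
wrist_force: [-0.7, 2.4, 0.4]
opening: 0.134
```

The force peaked at about 8 N and then dropped, so the lips are past the neck. I'll continue to the seat's stop.

```bash
python3 -m pendant '[[[0.8,-0.7,0,0,0],[0,0,0,0,0]]]'; python3 -m pendant '[[[0.8,-0.7,0,0,0],[0,0,0,0,0]]]';  python3 -m pendant '[[[0.6,-0.5,0,0,0],[0,0,0,0,0]]]'
```

```text
time_s: 17.1
eef_pos: [0.5256, 0.1689, 0.0977]
eef_rot: [0.0, 0.349, 0.937, -0.0]
wrist_force: [1.6, -1.0, -3.1]
opening: 0.135
time_s: 17.35
eef_pos: [0.5263, 0.1684, 0.098]
eef_rot: [0.0, 0.349, 0.937, -0.0]
wrist_force: [2.5, -0.6, -2.0]
opening: 0.134
time_s: 17.6
eef_pos: [0.5266, 0.1683, 0.098]
eef_rot: [-0.0, 0.349, 0.937, -0.0]
wrist_force: [1.1, -0.8, -0.8]
opening: 0.138
```

```bash
python3 -m pendant '[[[0.6,-0.5,0,0,0],[0,0,0,0,0]]]'; python3 -m pendant '[[[0.6,-0.5,0,0,0],[0,0,0,0,0]]]'
```

```text
time_s: 17.85
eef_pos: [0.5271, 0.1679, 0.098]
eef_rot: [-0.0, 0.349, 0.937, -0.0]
wrist_force: [-1.0, -1.1, -0.3]
opening: 0.136
time_s: 18.1
eef_pos: [0.5277, 0.1674, 0.098]
eef_rot: [-0.0, 0.349, 0.937, -0.0]
wrist_force: [-0.2, 0.1, -1.1]
opening: 0.135
```

```bash
python3 -m pendant '[[[0.6,-0.5,0,0,0],[0,0,0,0,0]]]'; python3 -m pendant '[[[0.6,-0.5,0,0,0],[0,0,0,0,0]]]'; python3 -m pendant '[[[0.4,-0.3,0,0,0],[0,0,0,0,0]]]'
```

```text
time_s: 18.35
eef_pos: [0.5284, 0.1668, 0.098]
eef_rot: [-0.0, 0.349, 0.937, -0.0]
wrist_force: [-0.4, -0.4, -1.0]
opening: 0.131
time_s: 18.6
eef_pos: [0.5288, 0.1665, 0.098]
eef_rot: [-0.0, 0.349, 0.937, 0.0]
wrist_force: [-0.8, 1.4, -0.4]
opening: 0.131
time_s: 18.85
eef_pos: [0.529, 0.1664, 0.098]
eef_rot: [-0.0, 0.349, 0.937, 0.0]
wrist_force: [-3.1, 2.7, 1.3]
opening: 0.131
```

```bash
python3 -m pendant '[[[0.4,-0.3,0,0,0],[0,0,0,0,0]]]'; python3 - <<'E'
from h import *
for n in ['scene','top']:
    c=imaging.camera(n); cv2.imwrite(f'pics/{n}6.png',cv2.cvtColor(c['img'],4))
o=monitor.get_obs(); print(o['eef_pos'],o['wrist_force'])
a=cv2.imread('pics/scene6.png')[90:190,210:330]; b=cv2.imread('pics/top6.png')[160:240,160:240]
cv2.imwrite('pics/m6.png',np.hstack([cv2.resize(a,(480,400),interpolation=2),cv2.resize(b,(320,400),interpolation=2)]))
E
```

```text
time_s: 19.1
eef_pos: [0.5292, 0.1663, 0.0981]
eef_rot: [-0.001, 0.349, 0.937, 0.0]
wrist_force: [-5.1, 3.8, 3.2]
opening: 0.134
[0.52920071 0.16635869 0.09812595] [-4.15150917  3.87202258  2.89401331]
```

View pics/m6.png

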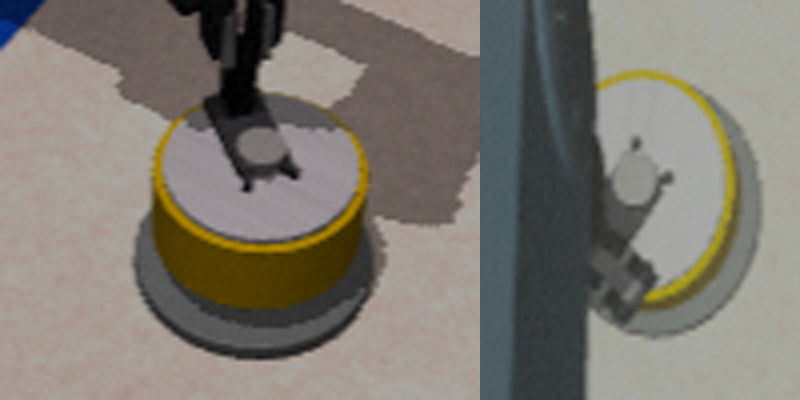

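The fork tips stand out past the head on both sides (scene crop 248,187 and 293,172), and the seat met a firm stop at about 6 N. I'll relax the push and release.

```bash
python3 -m pendant '[[[-0.8,0.7,0,0,0],[0,0,0,0,0]]]'; python3 -m pendant '[[[0,0,0,0,45],[0,0,0,0,45],[0,0,0,0,45],[0,0,0,0,45]]]'; python3 -m pendant '[[[0,0,10,0,45],[0,0,40,0,45],[0,0,50,0,45],[-40,30,20,0,45],[-40,30,0,0,45],[-40,30,0,0,45],[0,0,0,0,45],[0,0,0,0,45]]]'; python3 - <<'E'
from h import *
for n in ['scene','top']:
    c=imaging.camera(n); cv2.imwrite(f'pics/{n}7.png',cv2.cvtColor(c['img'],4))
    for t in ['clip','clip_tab','clip_lips']:
        for d in spotter.tip_of(n,t)[:3]: print(t,round(d['confidence'],2),world(c,d['at']).round(4))
a=cv2.imread('pics/scene7.png')[90:190,210:330]; b=cv2.imread('pics/top7.png')[160:240,160:240]
cv2.imwrite('pics/m7.png',np.hstack([cv2.resize(a,(480,400),interpolation=2),cv2.resize(b,(320,400),interpolation=2)]))
E
```

```text
time_s: 19.45
eef_pos: [0.529, 0.1665, 0.098]
eef_rot: [0.0, 0.349, 0.937, -0.0]
wrist_force: [-3.6, 2.3, 0.7]
opening: 0.135
time_s: 19.95
eef_pos: [0.5292, 0.1663, 0.0981]
eef_rot: [0.0, 0.349, 0.937, 0.0]
wrist_force: [0.1, 0.9, -0.5]
opening: 0.528
time_s: 20.95
eef_pos: [0.4097, 0.2564, 0.2188]
eef_rot: [0.001, 0.349, 0.937, 0.0]
wrist_force: [-0.2, 0.6, -0.4]
opening: 0.526
clip 0.95 [ 0.4364 -0.1262  0.0021]
clip 0.78 [0.5598 0.1414 0.0816]
clip 0.72 [ 0.5895 -0.0433 -0.0011]
clip_tab 0.67 [ 0.5718 -0.0565  0.0208]
clip_tab 0.65 [ 0.4157 -0.0921  0.0393]
clip_tab 0.63 [0.5292 0.169  0.1174]
clip_lips 0.92 [ 0.4394 -0.1291  0.0035]
clip_lips 0.86 [0.5603 0.136  0.0829]
clip_lips 0.78 [ 0.5967 -0.0425  0.0011]
clip 0.83 [0.5566 0.142  0.083 ]
clip 0.57 [ 0.4317 -0.1225  0.0024]
clip 0.42 [ 0.5893 -0.0445 -0.005 ]
clip_tab 0.65 [0.5294 0.1652 0.1152]
clip_tab 0.55 [ 0.4169 -0.092   0.0345]
clip_tab 0.47 [ 0.5686 -0.0565  0.0209]
clip_lips 0.68 [0.5633 0.141  0.0813]
clip_lips 0.57 [ 0.4357 -0.1301  0.0049]
clip_lips 0.4 [ 0.5962 -0.0361  0.0052]
```

View pics/m7.png

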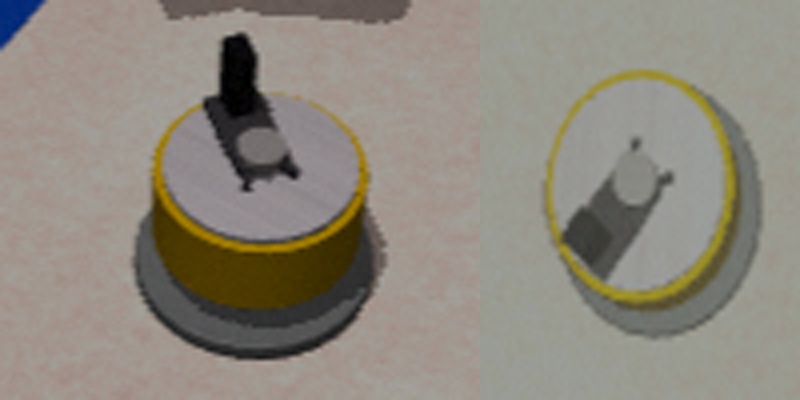

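```bash
python3 -c "
from bench import order; print(order.hand_in())"
```

```text
the job is handed in; nothing more can be done
None
```

The clip is on the spindle and appears fully home. I handed the job in with the gripper clear of everything, at about 21 s on the clock (limit 54 s); no verdict came back.

- **Pick-up:** I took the large dark clip from the dish by its tab, not the green or the small dark one.
- **Finding the height:** I lowered the clip until it touched the keeper. Its top is about 81 mm above the bench, which agrees with the height from the camera images.
- **Snap:** I slid the clip in mouth first. The largest reading was about 8 N sideways, and the wrist briefly pulled forward as the clip jumped in. It then met a firm stop, where I pressed with about 6 N before letting go.
- **Last checks:** The final pictures show the clip flat on the keeper, with both fork tips showing past the head. The networks place its origin about 1 mm (top camera) and 4 mm (scene camera) from the spindle axis, within their accuracy.
- **Disagreements:** The stop came about 2 mm further in than I had calculated, which fits the error in the measured spindle and grip positions. While sliding, the clip pressed on the keeper with up to about 7 N, so I raised it slightly. I did not re-measure the carton, blue roll and jar at the end; I saw no unexpected contact forces away from the stand.

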